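Open the ratchet jar clamp

ROBOT

A 6-joint arm with a two-finger parallel gripper is mounted at the origin on the work surface; the furniture and walls round the work are solid. World frame = base frame: x ahead of the robot, y to its left, z up, the work surface at z = 0. Lengths are in m, angles in degrees, forces in N, time in s.
With the tool pointing down it reaches from about 0.375 to 0.9 m from the base axis. Payload 3.1 kg.
Tool frame: the origin (TCP) lies at the very end of the fingers, on their centre line; the grasp point (between the pads) lies 19 mm behind it; z points along the fingers, y is the line along which they close (so a half turn about z gives the same grasp; the last joint's range is limited). The gripper opens to 87 mm and grips with 3 to 60 N. Pads are 19 mm wide; open, the fingers measure 117 mm over their backs; the gripper's body (75 mm by 190 mm) begins 51 mm behind the grasp point.
Start: joints at [61.564, 30.224, 82.088, -0, 67.689, -10.227], TCP at [0.195, 0.594, 0.223] pointing down, gripper open.
Joint ranges: [-176.69, 176.69], [-43.24, 126.21], [12.49, 139.97], [-82, 262], [0, 151.66], [-163.58, 163.58]. Speed limits (degrees/s): [159.86, 159.86, 180, 180, 180, 180].

INTERFACE

Orientations are given as a 3x3 rotation matrix whose columns are the frame's x, y, z axes.
In Python, from rig import * gives the robot as it stands.
- The arm moves only by the tool jog_arm, never from a script. Its arguments are lists of equal length, an entry for each row: "delta_pos": the shift along the world's x, y, z in cm, a list of three; "turn": the turn about the world's z in degrees; "grip": the closure, from 0 (fully open) to 1 (shut). In form: {"delta_pos": [[x, y, z], ...], "turn": [turn, ...], "grip": [grip, ...]}. A call has 1 to 12 rows; each row is the pose to reach, as a shift and turn from the pose commanded when the call began; what a row does not reach only later rows make up. A row lasts 1/8 s, in which the tool goes at most 62.5 mm and 10.7 degrees, less where a joint would pass 70% of its speed; a pose out of reach is approached as far as the arm can. A call with a gripper value outside its range is refused whole. The fingers move at their own pace and stop on an object; the grip force is fixed at half the most. Time passes only in rows, so rows that repeat a pose let the fingers close. It gives the time, the measured TCP pose, the force, the opening and the grip force at its end, in the units of the state.
- read_state(): the state, without advancing time (a new reading comes with each control period).
- capture(name): name is "scene" or "top"; returns a dict with "color" (480x640x3 uint8, blue, green, red), "fovy" (degrees; the focal length in pixels is half the picture's height over the tangent of half this angle, whatever the lens; pixels are square), "cx", "cy" (the principal point, pixels), "k1" (the pictures are not rectified: a ray, as slopes to the right and down, at radius r is drawn at 1 + k1 r^2 times it, then the intrinsics apply), "camera_from_world" (4x4, takes a point from world to camera coordinates). Camera axes: x right, y up, looking along -z (the intrinsics and any distortion apply to the point x, -y, -z); pixel columns grow to the right and rows downward; lengths in m; the calibration is good to about 2 mm. A picture is of the moment at which its call begins. There is no depth.
- hand_in(): hands the job in; it is judged then, once.
The state is a dict: "time_s": time; "joint_positions": joint angles; "qvel": joint speeds; "tau": joint torques, N m; "position": TCP position; "tcp_rot": TCP orientation; "force": force on the tool from outside, world axes, zero at the start; "moment": the same for the moment, N m; "opening": opening from 0.0 (shut) to 1.0 (fully open); "grasp_force": force on a finger pad.
Only numpy, scipy, OpenCV 4.12 (cv2) and the standard library are available. Lean on these libraries where they do the work, as an engineer would, in place of code of your own. Each camera call takes 0.05 s, during which the arm holds its last target. There are 200 camera calls.

TASK

The white jar with the blue lid is held in the green quick-release bench clamp and is to be freed so that it can be taken out. With the fingertips, press the red release paddle on the sliding jaw down and, keeping it down, push the jaw back along its bed by the wall behind the paddle until it is fully open against the end stop; then let go of the paddle, so that the ratchet locks there, and draw clear. Press and push only, grasp and lift nothing: the jar stays standing in its V, and the bottles and other things around are left alone.

Things in the scene. Friction and masses are not known exactly. Their poses are not given: they have to be found in the camera images.
- clamp: green and silver bench clamp for jars, fixed to the table. Bed: flat aluminium rail 355 x 80 x 18 mm with a toothed rack sunk in its middle groove. Origin on the table at the bed's middle; +x along the bed, the way the sliding jaw opens; z up. Fixed V jaw (70 mm high) at the -x end, low end stop (38 mm high) at the +x end.
- jaw (a joint): sliding jaw's position in m along the clamp's +x: 0 closed, 0.115 fully open against the end stop; starts at about 0.005 to 0.017, its sprung pad on the jar. A pawl in the rack (teeth 6 mm apart) lets it slide shut but not open unless the release is pressed; with the release down it slides with about 3 N and stays where left.
- release (a joint): angle in rad of the red release rocker on the jaw: 0 up, 0.20 down on its stop; above 0.12 the pawl is out of the rack. A spring returns it, and the pawl then locks in the next tooth. At release_pad it takes about 5 N (4 mm) to free the pawl, 6 to 7 N (6 mm) to press it fully down. Its pivot lies 30 mm along +x from release_pad, 20 mm lower.
- release_pad (a point): top of the red ribbed thumb paddle, on its middle line; moves with it. Paddle: 46 mm wide (clamp y), from 33 mm on the -x side of this point to 15 mm on its +x side, 44 mm above the table when up. It lies in a pocket 54 mm long (clamp x), open at both sides, between the jaw plate (66 mm high) at -x and the thumb wall at +x.
- thumb_wall (a point): middle of the ribbed face of the green thumb wall, which is part of the sliding jaw and faces -x; 70 mm wide, 47 to 69 mm above the table, 17 mm along +x from release_pad. Fingertips that hold the paddle down just in front of it push the jaw open against this face.
- sample_jar: white jar with a blue screw lid, 56 mm across, 72 mm tall, standing on the clamp's bed in the V of the fixed jaw. Origin at the centre of its underside, 18 mm above the table; z up.
- parts_bag: clear plastic bag of parts, heavy, standing upright to the left of the clamp: 74 mm thick, 169 mm wide along its y, 216 mm tall. Origin at the centre of its underside. Not part of the job: an obstacle to pass over or round, for it often stands between the arm and the clamp at the start.
- jar_seat (a point): where the centre of the jar's underside belongs: on the bed, in the V of the fixed jaw (fixed to the clamp).
- amber_bottle: bystander, small amber dropper bottle with a black cap, 39 mm across and 89 mm tall, loose on the table; origin at the centre of its underside. Not part of the job.
- red_bottle: bystander, small bottle with red contents and a white cap, 42 mm across and 94 mm tall, loose on the table; origin at the centre of its underside. Not part of the job.
- yellow_cap_bottle: bystander, small clear bottle with a yellow cap, 44 mm across and 107 mm tall, loose on the table; origin at the centre of its underside. Not part of the job.
- glass_bottle: bystander, frosted bottle, 66 mm across and 178 mm tall, loose on the table; origin at the centre of its underside. Not part of the job.
- rubber_stopper: bystander, red-brown rubber stopper, 39 mm across and 30 mm tall, loose on the table; origin at the centre of its underside. Not part of the job.
- tube_block_blue: bystander, blue cooling block with coloured micro tubes, 52 x 100 x 34 mm, loose on the table; origin at the centre of its underside. Not part of the job.
Mind the look-alikes: they are no part of the job. Leave any pink or purple look-alike of the sample_jar alone.

How it is judged (in metres and radians):
On the way, in this order (a step that is already met when the one before it is completed fails the run):
1. the release is pressed until the pawl is out of the rack, while the jaw still stands at the jar (value of joint release above 0.1 rad and value of joint jaw below 0.04 m), for 0.1 s.
2. the fingers push the jaw fully open, against the end stop (value of joint jaw above 0.109 m and contact force between the fingers and jaw above 0.3 N), for 0.1 s.
At the end, for the whole second after the job is handed in: the sliding jaw stands within 6 mm of its end stop (joint above 0.109 m), the release is up again with the pawl in the rack (below 0.06 rad), and the jar stands at rest in the V: within 15 mm of its seat, upright within 0.2 rad, not lifted (value of joint jaw above 0.109 m and value of joint release below 0.06 rad and not (horizontal distance between sample_jar and jar_seat above 0.015 m or angle between sample_jar's own z axis and vertical above 0.2 rad or z of sample_jar in the frame of jar_seat above 0.01 m) and linear speed of sample_jar below 0.02 m/s); the robot touches nothing.
It fails at once if the jar is tipped, lifted by 10 mm or taken 15 mm out of the V (horizontal distance between sample_jar and jar_seat above 0.015 m or angle between sample_jar's own z axis and vertical above 0.2 rad or z of sample_jar in the frame of jar_seat above 0.01 m).
It fails at once if a bystander is moved by more than 20 mm (distance of any of amber_bottle, red_bottle, yellow_cap_bottle, glass_bottle, rubber_stopper, tube_block_blue from where it was at the start of the episode above 0.02 m).
It also fails if it takes over 42 s, if anything falls off the work surface, if the arm or the gripper's body presses on something with over 40 N, if the wrist force passes 120 N, or if a joint passes its speed limit or range.

## Working session

There is one attempt and no reset: what is moved stays moved. The work goes in short steps, Python scripts to look and compute and a tool call to move; the robot and the scene stay as the last step left them, time stands still between calls to the robot, and variables do not carry over. Pictures are saved under pics/ and viewed, at most 10 in all, crops included, and the job is handed in when it is done.

Besides the shell and the picture viewer there is one more tool, called after "Emit:" as name(argument=value, ...), one argument or row to a line, values as JSON. jog_arm: Moves the arm, as the interface text tells. Its arguments: {"type":"object","properties":{"delta_pos":{"type":"array"},"turn":{"type":"array"},"grip":{"type":"array"}},"required":["delta_pos","turn","grip"]}

```bash
mkdir -p pics
cat > h.py <<'E'
from rig import *
import numpy as np, cv2
def project(c,P):
    P=np.atleast_2d(P); T=np.array(c["camera_from_world"]); q=P@T[:3,:3].T+T[:3,3]
    s=np.c_[q[:,0],-q[:,1]]/-q[:,2:3]; f=240/np.tan(np.radians(c["fovy"])/2)
    r2=(s**2).sum(1,keepdims=True); s=s*(1+c["k1"]*r2)
    return s*f+[c["cx"],c["cy"]]
def ray(c,uv,z):
    f=240/np.tan(np.radians(c["fovy"])/2); d=(np.array(uv,float)-[c["cx"],c["cy"]])/f
    s=d.copy()
    for _ in range(30): s=d/(1+c["k1"]*(s@s))
    T=np.array(c["camera_from_world"]); R=T[:3,:3]; o=-R.T@T[:3,3]; v=R.T@np.array([s[0],-s[1],-1])
    return o+v*(z-o[2])/v[2]
E
python3 - <<'E'
from h import *
for n in("scene","top"):
    c=capture(n); cv2.imwrite(f"pics/{n}0.png",c["color"]); T=np.array(c["camera_from_world"]); print(n,c["fovy"],c["k1"],-T[:3,:3].T@T[:3,3])
s=read_state();print(s["time_s"],s["position"],s["tcp_rot"],s["opening"],s["force"])
E
```

```text
scene 46.11950470044542 0.04135714419916632 [-0.05873223 -0.73088579  0.60469526]
top 46.58486631625182 -0.0007278061947517359 [0.47373544 0.11381762 1.17241373]
0.1 [0.19493539 0.5931183  0.22164961] [[-9.49926145e-01  3.12473120e-01 -9.32013565e-04]
 [ 3.12474324e-01  9.49924607e-01 -1.74265803e-03]
 [ 3.40808828e-04 -1.94662673e-03 -9.99998047e-01]] 1.0009740998423373 [ 0.4582573  -0.31480016 -0.00654099]
```

View pics/scene0.png

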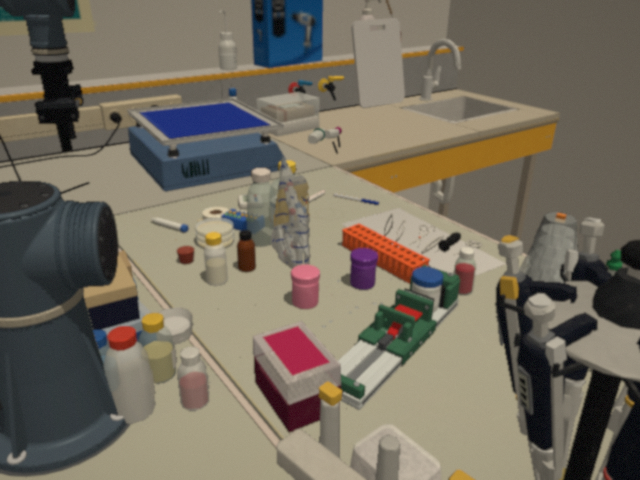

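View pics/top0.png

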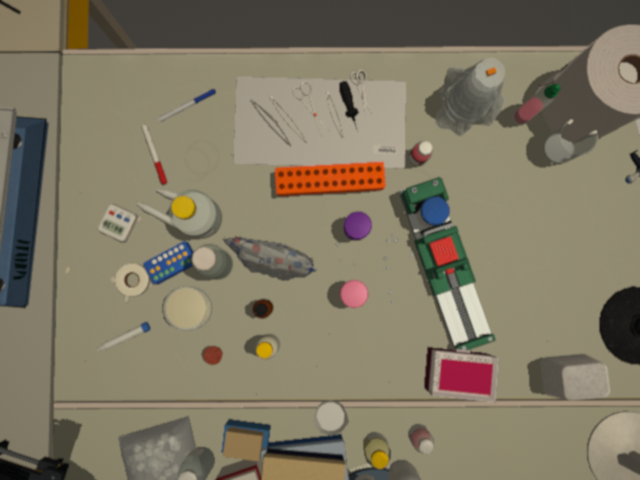

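The top view shows the clamp running from the fixed jaw at about (425,195) to the end stop at about (475,341). The jar lid is at (435,210) and the red paddle at (444,250). I'll zoom in for a fit.

Run:
```python
from h import *
im=cv2.imread("pics/top0.png"); cv2.imwrite("pics/crop.png",cv2.resize(im[165:365,380:520],None,fx=4,fy=4,interpolation=cv2.INTER_CUBIC)[:600*4//3])
c=cv2.resize(im[170:355,390:510],None,fx=3.2,fy=3.2,interpolation=cv2.INTER_CUBIC); cv2.imwrite("pics/crop.png",c)
c=capture("top")
hsv=cv2.cvtColor(c["color"],cv2.COLOR_BGR2HSV)
m=((hsv[...,0]<8)|(hsv[...,0]>174))&(hsv[...,1]>150)&(hsv[...,2]>100)
m[:, :410]=0;m[:,480:]=0;m[:220]=0;m[264:]=0
p=np.argwhere(m)[:,::-1].astype(np.float32); print(len(p),cv2.minAreaRect(p)); 
for b in cv2.boxPoints(cv2.minAreaRect(p)): print(b,ray(c,b,.044))
b=(hsv[...,0]>100)&(hsv[...,0]<125)&(hsv[...,1]>130); b[:,:410]=0;b[:,460:]=0;b[:190]=0;b[235:]=0
q=np.argwhere(b)[:,::-1].astype(np.float32);(ce,r)=cv2.minEnclosingCircle(q); print(ce,r,"jar",ray(c,ce,.09))
for uv in [(453,348),(494,337)]: print(ray(c,uv,.038))
```

```text
550 ((443.6000061035156, 250.80001831054688), (24.66576385498047, 22.76839828491211), 71.56504821777344)
[428.90002 242.70003] [ 0.56066775 -0.11140933  0.044     ]
[450.5     235.50002] [ 0.57509368 -0.155519    0.044     ]
[458.3     258.90002] [ 0.52744821 -0.17030139  0.044     ]
[436.7     266.10004] [ 0.51309886 -0.12630452  0.044     ]
(434.5879211425781, 210.43406677246094) 14.634320259094238 jar [ 0.62028778 -0.11450608  0.09      ]
[ 0.34813314 -0.15719747  0.038     ]
[ 0.36969801 -0.2403002   0.038     ]
```

View pics/crop.png

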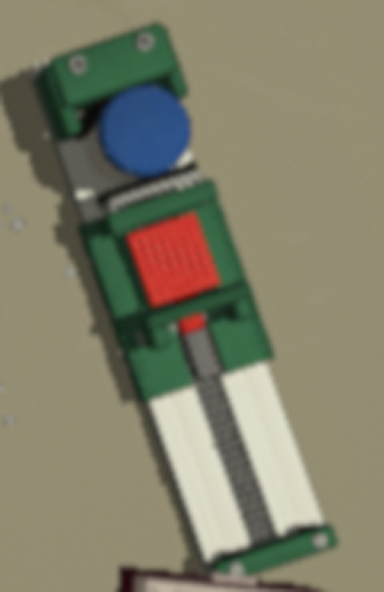

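Emit:
jog_arm(
  delta_pos=[
    [0,0,5],
    [0,0,10],
    [2.3,-5,10],
    [4.6,-10,10],
    [6.9,-15,10],
    [9.2,-20,10],
    [11.5,-25,10],
    [13.8,-30,10],
    [16.1,-35,10],
    [18.4,-40,10],
    [20.7,-45,10],
    [23,-50,10],
  ],
  turn=[0,0,4,8,12,16,20,24,28,32,36,36],
  grip=[1,1,1,1,1,1,1,1,1,1,1,1],
)

```text
time_s: 1.65
position: [0.4256, 0.092, 0.3226]
tcp_rot: [[-0.952, -0.306, 0.0], [-0.306, 0.952, 0.0], [-0.0, 0.0, -1.0]]
force: [0.3, -0.5, 0.4]
opening: 0.008
grasp_force: 0.0
```

Emit:
jog_arm(
  delta_pos=[
    [2.5,-5.5,0],
    [5,-11,0],
    [7.5,-16.5,0],
    [9,-20,0],
    [10.7,-23.9,0],
    [10.7,-23.9,-5],
    [10.7,-23.9,-10],
    [10.7,-23.9,-15],
    [10.7,-23.9,-20],
    [10.7,-23.9,-20],
    [10.7,-23.9,-20],
    [10.7,-23.9,-20],
  ],
  turn=[0,0,0,0,0,0,0,0,0,0,0,0],
  grip=[1,1,1,1,1,1,1,1,1,1,1,1],
)

```text
time_s: 3.15
position: [0.5339, -0.1461, 0.1249]
tcp_rot: [[-0.952, -0.306, 0.004], [-0.306, 0.952, -0.002], [-0.004, -0.003, -1.0]]
force: [0.5, 0.1, -0.4]
opening: 0.005
grasp_force: 0.0
```

Run:
```python
from h import *
print(read_state()["position"])
out=[]
for n in("scene","top"):
    c=capture(n); im=c["color"].copy(); P=np.array(read_state()["position"])
    pad=np.array([.5355,-.1437,.044]);X=np.array([-.951,-.308,0]);Y=np.array([.308,-.951,0])
    pts=[P,pad]+[pad+a*X+b*Y for a in(-.033,.015) for b in(-.023,.023)]+[pad+.017*X+b*Y+[0,0,.025] for b in(-.035,.035)]
    o=project(c,pts[1:2])[0].astype(int)-[60,55]
    k=cv2.resize(im[o[1]:o[1]+110,o[0]:o[0]+120],None,fx=3.3,fy=5 if 0 else 3.3,interpolation=cv2.INTER_CUBIC)
    for i,u in enumerate(project(c,pts)): cv2.circle(k,tuple(int(v) for v in (u-o+.5)*3.3),2,((0,255,255) if i else (255,0,255)),-1)
    out.append(k)
cv2.imwrite("pics/chk.png",np.hstack(out))
```

```text
[ 0.53391101 -0.146053    0.12493515]
```

View pics/chk.png

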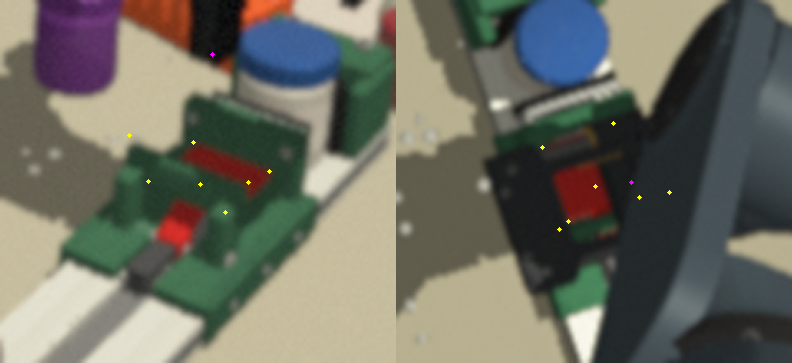

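The scene camera confirms the paddle's far edge. The wall is within a few mm of where I predicted, and the tip is 2 mm past the pad point, so it is clear inside the pocket. Going down.

Emit:
jog_arm(
  delta_pos=[
    [0,0,-3],
    [0,0,-6],
    [0,0,-7],
    [0,0,-7.5],
    [0,0,-7.8],
    [0,0,-8],
    [0,0,-8.2],
    [0,0,-8.2],
  ],
  turn=[0,0,0,0,0,0,0,0],
  grip=[1,1,1,1,1,1,1,1],
)

```text
time_s: 4.25
position: [0.5343, -0.1453, 0.0427]
tcp_rot: [[-0.952, -0.305, 0.005], [-0.305, 0.952, -0.001], [-0.004, -0.002, -1.0]]
force: [1.8, 3.5, 8.8]
opening: 0.009
grasp_force: 4.2
```

Emit:
jog_arm(
  delta_pos=[
    [0,0,-0.2],
    [0,0,-0.4],
    [0,0,-0.6],
    [0,0,-0.6],
    [0,0,-0.6],
  ],
  turn=[0,0,0,0,0],
  grip=[1,1,1,1,1],
)

```text
time_s: 4.88
position: [0.534, -0.1455, 0.0395]
tcp_rot: [[-0.952, -0.306, 0.005], [-0.306, 0.952, -0.002], [-0.004, -0.003, -1.0]]
force: [-3.7, 4.2, 28.7]
opening: 0.005
grasp_force: 13.9
```

Emit:
jog_arm(
  delta_pos=[
    [0,0,0.1],
    [-0.3,-0.1,0.1],
    [-0.6,-0.2,0.1],
    [-1.1,-0.35,0.1],
    [-1.6,-0.5,0.1],
    [-2.1,-0.7,0.1],
    [-2.6,-0.85,0.1],
    [-3.1,-1,0.1],
    [-3.6,-1.15,0.1],
    [-4.1,-1.3,0.1],
    [-4.1,-1.3,0.1],
  ],
  turn=[0,0,0,0,0,0,0,0,0,0,0],
  grip=[1,1,1,1,1,1,1,1,1,1,1],
)

```text
time_s: 6.25
position: [0.4939, -0.159, 0.0397]
tcp_rot: [[-0.952, -0.305, 0.007], [-0.305, 0.952, -0.003], [-0.006, -0.005, -1.0]]
force: [0.1, 4.4, 25.1]
opening: 0.012
grasp_force: 12.2
```

Emit:
jog_arm(
  delta_pos=[
    [-0.5,-0.15,0],
    [-1,-0.3,0],
    [-1.5,-0.5,0],
    [-2,-0.65,0],
    [-2.5,-0.8,0],
    [-3,-1,0],
    [-3.5,-1.15,0],
    [-4,-1.3,0],
    [-4.5,-1.45,0],
    [-5,-1.6,0],
    [-5,-1.6,0],
  ],
  turn=[0,0,0,0,0,0,0,0,0,0,0],
  grip=[1,1,1,1,1,1,1,1,1,1,1],
)

```text
time_s: 7.62
position: [0.4439, -0.1757, 0.0395]
tcp_rot: [[-0.952, -0.305, 0.007], [-0.305, 0.952, -0.004], [-0.006, -0.006, -1.0]]
force: [-0.1, 3.0, 28.8]
opening: 0.002
grasp_force: 14.2
```

Emit:
jog_arm(
  delta_pos=[
    [-0.4,-0.1,0],
    [-0.8,-0.25,0],
    [-1.1,-0.35,0],
    [-1.4,-0.45,0],
    [-1.4,-0.45,0],
  ],
  turn=[0,0,0,0,0],
  grip=[1,1,1,1,1],
)

```text
time_s: 8.25
position: [0.4342, -0.1798, 0.0398]
tcp_rot: [[-0.954, -0.301, 0.016], [-0.301, 0.954, -0.006], [-0.013, -0.01, -1.0]]
force: [14.0, 14.3, 26.9]
opening: 0.005
grasp_force: 15.0
```

Emit:
jog_arm(
  delta_pos=[
    [-0.2,-0.05,0],
    [-0.2,-0.05,0],
    [-0.2,-0.05,0.3],
    [-0.2,-0.05,0.6],
    [-0.2,-0.05,0.9],
    [-0.2,-0.05,1.2],
    [0.4,0.15,1.2],
    [1.1,0.35,1.2],
    [1.1,0.35,1.2],
  ],
  turn=[0,0,0,0,0,0,0,0,0],
  grip=[1,1,1,1,1,1,1,1,1],
)

```text
time_s: 9.38
position: [0.4385, -0.1752, 0.0474]
tcp_rot: [[-0.952, -0.306, -0.0], [-0.306, 0.952, -0.0], [0.0, 0.0, -1.0]]
force: [-0.6, 0.6, -0.3]
opening: 0.002
grasp_force: 0.0
```

Emit:
jog_arm(
  delta_pos=[
    [0,0,2],
    [0,0,6],
    [0,0,11],
    [0,0,16],
    [0,0,20],
    [0,5,20],
    [0,10,20],
    [0,15,20],
    [0,20,20],
    [0,20,20],
  ],
  turn=[0,0,0,0,0,0,0,0,0,0],
  grip=[1,1,1,1,1,1,1,1,1,1],
)

```text
time_s: 10.62
position: [0.4366, 0.0276, 0.2472]
tcp_rot: [[-0.95, -0.311, -0.002], [-0.311, 0.95, 0.001], [0.002, 0.001, -1.0]]
force: [0.1, -0.8, -0.2]
opening: 0.005
grasp_force: 0.0
```

Run:
```python
from h import *
print(read_state()["position"],read_state()["force"])
a=capture("scene")["color"][240:420,300:500]; b=capture("top")["color"][170:360,370:520]
r=lambda i:cv2.resize(i,(400,int(400*i.shape[0]/i.shape[1])),interpolation=cv2.INTER_CUBIC)[:360]
b=cv2.resize(b,(284,360),interpolation=cv2.INTER_CUBIC)
cv2.imwrite("pics/end.png",np.hstack([r(a),b]))
```

```text
[0.4366269  0.02757063 0.24721048] [ 0.06247955 -0.82582535 -0.22540644]
```

View pics/end.png

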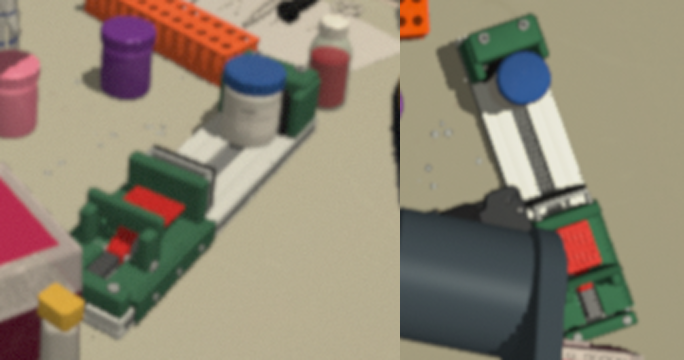

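The jaw appears to be against the end stop and the jar stands in its V. I'll clear the view and measure the travel.

Emit:
jog_arm(
  delta_pos=[
    [0,5,0],
    [0,10,3],
    [0,15,6],
    [0,20,9],
    [0,20,9],
  ],
  turn=[0,0,0,0,0],
  grip=[1,1,1,1,1],
)

```text
time_s: 11.35
position: [0.4403, 0.2262, 0.3398]
tcp_rot: [[-0.951, -0.308, 0.006], [-0.308, 0.951, 0.002], [-0.006, -0.0, -1.0]]
force: [0.1, 0.9, -0.8]
opening: 0.008
grasp_force: 0.0
```

Run:
```python
from h import *
c=capture("top"); hsv=cv2.cvtColor(c["color"],cv2.COLOR_BGR2HSV)
m=(((hsv[...,0]<8)|(hsv[...,0]>174))&(hsv[...,1]>150)&(hsv[...,2]>100)).astype(np.uint8)
m[:,:430]=0;m[:,500:]=0;m[:270]=0;m[345:]=0
n,l,s,ce=cv2.connectedComponentsWithStats(m)
for i in range(1,n):
    if s[i,4]>100:
        p=np.argwhere(l==i)[:,::-1].astype(np.float32); r=cv2.minAreaRect(p); q=ray(c,r[0],.044); print(s[i],r,q,np.linalg.norm(q[:2]-[.5441,-.1409]))
cv2.imwrite("pics/e2.png",cv2.resize(c["color"][265:360,410:520],None,fx=5,fy=5,interpolation=cv2.INTER_CUBIC))
```

```text
[447 286  29  30 578] ((461.33209228515625, 300.788330078125), (25.459856033325195, 22.982219696044922), 70.01689147949219) [ 0.44293664 -0.17455042  0.044     ] 0.10661320696093546
```

View pics/e2.png

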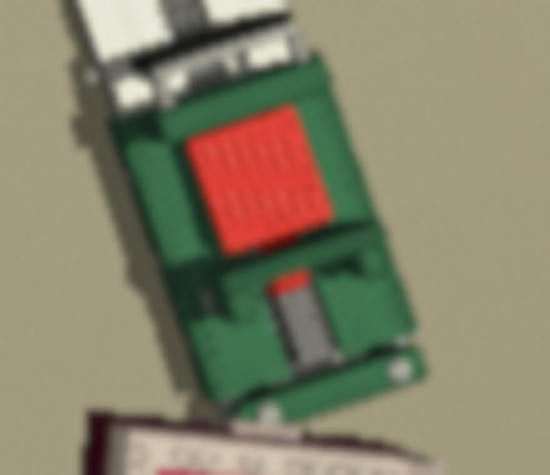

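The travel measures about 106 mm. The jaw sits against the end stop and the paddle is up.

```bash
python3 -c "
from rig import *
print(hand_in())"
```

```text
the job is handed in; nothing more can be done
None
```

I pressed the release and pushed the jaw about 106 mm back to its end stop. I then let the paddle up and drew the arm clear, and in the last pictures the jar stood in its V. The job is handed in, but no verdict came back.

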